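# Uncover the air manifold and shut the red-handled valve

## Task

Slide the blue cover of the compressed-air manifold box all the way aside, the way its white arrow points, then push the red, white-banded valve handle inside clockwise until it is fully shut, squarely across its pipe. Only push with the fingertips: do not lift the cover or a handle, and leave the grey handle and the things lying on the bench where they are.

Things in the scene. Friction and masses are not known exactly. Their poses are not given: they have to be found in the camera images.
- manifold: Grey metal box fixed to the bench: 232 mm along its x, 122 mm along its y, walls 62 mm high, 6 mm thick, open-topped under the cover. Origin at the centre of its underside, on the bench; x (long side) points roughly away from the robot, y to the left. Aluminium runners along its short ends (|x| 112 to 123 mm, 74 mm high) reach 115 mm beyond its left (+y) wall to carry the open cover.
- box_floor (a point): Centre of the inner floor of the box, 6 mm above the bench. Axes as the box's. Two valves stand at y = -25 mm from here, one at x = -62 mm (near), one at x = +48 mm (far); which is the red one varies. Their brass pipes (along y) and bodies reach 30 mm above the bench, the 14 mm wide stem under a handle's pivot 40 mm.
- cover (a joint): Travel of the cover in m along the box's +y (to the left, as its arrow points): 0 = closed, 0.115 = fully open against its stop. It stays where it is left and takes about 3 N to slide. It starts at 0 to 0.02.
- cover_edge (a point): Middle of the right-hand (-y) long edge face of the blue cover, the face to push; moves with the cover. The cover is a flat slab, 228 mm along the box's x, 120 mm along y, from 64 to 82 mm above the bench (this point at 73 mm). Nothing in the box is as high as its underside. Axes as the box's.
- cover_lift (a joint): How far the cover is lifted off its seat, m: 0 = seated (a soft spring and its weight hold it down). It should stay near 0.
- valve_red_pivot (a point): On the turning axis (vertical) of the red handle, 47 mm above the bench, at half the height of the handle. Axes as the box's.
- valve_red_tip (a point): End of the red handle, 53 mm from the pivot; moves with it, its y axis points outward along the handle. The handle: a bar, red with one white band, 15 mm wide from 15 to 53 mm from the pivot, 40 to 54 mm above the bench; a steel hub 22 mm across at the pivot. A fingertip 32 to 42 mm above the bench pushes it and clears the pipes.
- valve_red_handle (a joint): Turn of the red handle, rad: 0 = open (along its pipe, pointing to the box's +y), 1.571 = shut (across the pipe, pointing to the box's +x), clockwise seen from above between end stops. Stays where it is left; takes about 6 N at the grip. Starts at 0 to 0.2.
- valve_red_handle_lift (a joint): How far the red handle is lifted off its seat, m: 0 = seated (a soft spring and its weight hold it down). It should stay near 0.
- valve_grey_pivot (a point): The same point of the other valve, whose handle is of the same shape but plain grey without a band. Axes as the box's.
- valve_grey_tip (a point): End of the grey handle, 53 mm from its pivot. The grey handle is to stay as it is.
- valve_grey_handle_lift (a joint): How far the grey handle is lifted off its seat, m: 0 = seated (a soft spring and its weight hold it down). It should stay near 0.
- tape: Roll of black tape, 62 x 59 x 19 mm, to the right of the box. A loose bystander; origin at the centre of its underside. Leave it where it is.
- tin: Small round tin with a light grey lid, 36 mm across, 18 mm high, in front of the box. A loose bystander; origin at the centre of its underside. Leave it where it is.
- brush: Small green brush lying on its bristles, 85 x 30 x 22 mm, left of the box. A loose bystander; origin at the centre of its underside. Leave it where it is.
- tweezers: Steel tweezers, 125 mm long, 10 mm high, in front of the box. A loose bystander; origin at the centre of its underside. Leave it where it is.
- bottle: Small pale plastic bottle with a red cap, lying, 37 x 98 x 37 mm, left of the box. A loose bystander; origin at the centre of its underside. Leave it where it is.

How it is judged (in metres and radians):
On the way, in this order (a step that is already met when the one before it is completed fails the run):
1. the cover is slid fully aside (at least 105 of its 115 mm) (value of joint cover above 0.105 m), for 0.1 s.
2. the red handle is pushed shut (at least 1.45 of 1.571 rad) (value of joint valve_red_handle above 1.45 rad), for 0.2 s.
At the end, for the whole second after the job is handed in: The cover stands at least 105 mm open and the red handle is turned to at least 1.45 rad of its 1.571 rad; both are at rest and seated, not lifted (cover under 10 mm, handles under 8 mm); the tip of the grey handle is within 12 mm and every loose bystander within 25 mm of where it began, at rest (value of joint cover above 0.105 m and value of joint valve_red_handle above 1.45 rad and velocity of joint valve_red_handle below 0.05 rad/s and velocity of joint cover below 0.01 m/s and not (value of joint cover_lift above 0.01 m or value of joint any of valve_red_handle_lift, valve_grey_handle_lift above 0.008 m) and not (distance of valve_grey_tip from where it was at the start of the episode above 0.012 m) and not (distance of any of tape, tin, brush, tweezers, bottle from where it was at the start of the episode above 0.025 m) and linear speed of each of tape, tin, brush, tweezers, bottle below 0.02 m/s); the robot touches nothing.
It fails at once if the cover (10 mm) or a handle (8 mm) is lifted off its seat (value of joint cover_lift above 0.01 m or value of joint any of valve_red_handle_lift, valve_grey_handle_lift above 0.008 m).
It fails at once if the tip of the grey handle is moved by more than 12 mm (distance of valve_grey_tip from where it was at the start of the episode above 0.012 m).
It fails at once if a loose bystander is moved or lifted by more than 25 mm (distance of any of tape, tin, brush, tweezers, bottle from where it was at the start of the episode above 0.025 m).
It also fails if it takes over 45 s, if anything falls off the work surface, if the arm or the gripper's body presses on something with over 40 N, if the wrist force passes 120 N, or if a joint passes its speed limit or range.

## Robot

A 6-joint arm with a two-finger parallel gripper is mounted at the origin on a cart in front of the work surface, level with it; the furniture and walls round the work are solid. World frame = base frame: x ahead of the robot, y to its left, z up, the work surface at z = 0. Lengths are in mm, angles in rad, forces in N, time in s.
With the tool pointing down it reaches from about 300 to 775 mm from the base axis. Payload 14.6 kg.
Tool frame: the origin (TCP) lies at the very end of the fingers, on their centre line; the grasp point (between the pads) lies 19 mm behind it; z points along the fingers, y is the direction in which the jaws open and shut (so a half turn about z gives the same grasp; the last joint's range is limited). The gripper opens to 94 mm and grips with 3 to 60 N. Pads are 16 mm wide; open, the fingers measure 119 mm over their backs; the gripper's body (75 mm by 177 mm) begins 78 mm behind the grasp point.
Start: joints at [-1.393, 0.3, 1.521, -0, 1.321, -0.067], TCP at [133.293, -533.594, 205.446] pointing down, gripper open.
Joint ranges: [-3.03, 3.03], [-0.79, 2.21], [0.23, 2.52], [-1.04, 4.18], [0, 3.07], [-2.55, 2.55]. Speed limits (rad/s): [2.22, 2.22, 2.57, 3.14, 3.14, 3.14].

## Interface

Orientations are given as [roll, pitch, yaw] about the fixed x, y, z axes, in that order (R = Rz(yaw) Ry(pitch) Rx(roll)).
In Python, from cell import manip gives the robot as it stands.
- The arm moves only by the shell command python3 -m inch 'ROWS' [FORCE]. ROWS is a JSON object of lists of equal length, an entry for each row: "grip": the opening, from -1 (shut) to 1 (fully open), so that 0 is half open; "travel": the shift along the world's x, y, z in cm, a list of three; "turn": the turn, a rotation vector about the world's x, y, z in degrees, a list of three. A call has 1 to 10 rows; each row is the pose to reach, as a shift and turn from the pose measured when the call began; what a row does not reach only later rows make up. A row lasts 1/8 s, in which the tool goes at most 62.5 mm and 10.7 degrees, less where a joint would pass 70% of its speed; a pose out of reach is approached as far as the arm can. A call with a gripper value outside its range is refused whole. The fingers move at their own pace and stop on an object; FORCE is the grip in N (left out, the last holds). Time passes only in rows, so rows that repeat a pose let the fingers close. It gives the time, the measured TCP pose, the force and the opening at its end, in the units of the state.
- manip.read_state(): the state, without advancing time (a new reading comes with each control period).
- manip.camera(name): name is "scene" or "side" or "wrist"; returns (picture, depth): 420x560x3 uint8, red, green, blue; 420x560 float32, mm along the optical axis (not along the pixel's ray), 0 where there is no reading.
- manip.calibration(name): a dict with "fx", "fy", "cx", "cy" (pixels), "k1" (the pictures are not rectified: a ray, as slopes to the right and down, at radius r is drawn at 1 + k1 r^2 times it, then the intrinsics apply), "world_from_camera" (4x4, takes a point from camera to world coordinates). Camera axes: x right, y up, looking along -z (the intrinsics and any distortion apply to the point x, -y, -z); pixel columns grow to the right and rows downward; lengths in mm; the calibration is good to about 2 mm. A picture is of the moment at which its call begins: read the wrist's pose just before it. calibration takes no time and is no camera call; for the wrist camera it gives the pose at the moment of the call.
- manip.sign_off(): hands the job in, once; it reports no verdict.
Trained networks look in the newest picture that a camera, given by its name, has taken for a name from the list of things; names that differ only in an ending like _2 or _b are one class to them, and where a whole thing is asked for, a point or a joint stands for the part that bears it (a point fixed in the world has none). Each returns a list of dicts, best first, with "p" (0 to 1); they miss things now and then, are a little off and sometimes report something else, mostly with a low value. They report only what shows in the picture. A call takes as long as a camera call.
- manip.look_for(camera, label): "bbox" ([left, top, right, bottom] in pixels, round what is visible of it).
The state is a dict: "clock": time; "joints": joint angles; "qd": joint speeds; "effort": joint torques, N m; "eef_pos": TCP position; "eef_rot": TCP orientation; "wrist_force": force on the tool from outside, world axes, zero at the start; "moment": the same for the moment, N m; "finger_gap": finger opening in mm.
Only numpy, scipy, OpenCV 4.12 (cv2) and the standard library are available. Lean on these libraries where they do the work, as an engineer would, in place of code of your own. Each camera call takes 0.05 s, during which the arm holds its last target.

## Working session

There is one attempt and no reset: what is moved stays moved. The work goes in short steps, Python scripts to look and compute and a shell command to move; the robot and the scene stay as the last step left them, time stands still between calls to the robot, and variables do not carry over. Pictures are saved under pics/ and viewed, and the job is handed in when it is done.

```bash
ls; mkdir -p pics; cat > h.py <<'E'
import numpy as np, cv2
from cell import manip
def shot(name,fn):
    p,d=manip.camera(name); cv2.imwrite('pics/'+fn+'.png',p[:,:,::-1]); np.save('pics/'+fn+'.npy',d); return p,d
def world(name,u,v,depth=None,z=None,c=None):
    c=c or manip.calibration(name)
    K=np.array([[c['fx'],0,c['cx']],[0,c['fy'],c['cy']],[0,0,1.]])
    s=cv2.undistortPoints(np.array([[[u,v]]],float),K,np.array([c['k1'],0,0,0.]))[0,0]
    T=np.array(c['world_from_camera']); r=np.array([s[0],-s[1],-1.])
    if depth is not None: return (T@np.r_[r*depth,1])[:3]
    d=T[:3,:3]@r; o=T[:3,3]; return o+d*(z-o[2])/d[2]
E
python3 - <<'E'
from h import *
s=manip.read_state(); print({k:np.round(v,3).tolist() for k,v in s.items()})
for n in('scene','side','wrist'):
    shot(n,n+'0'); c=manip.calibration(n); print(n,np.round(c['world_from_camera'],2).tolist(),c['fx'])
    for l in('manifold','cover','tape','tin','brush','tweezers','bottle'):
        print(l,[(np.round(b['bbox']).tolist(),round(b['p'],2)) for b in manip.look_for(n,l)[:2]])
E
```

```text
pics
{'clock': 0.0, 'joints': [-1.393, 0.3, 1.522, -0.0, 1.321, -0.067], 'qd': [-0.001, 0.001, 0.0, -0.001, -0.001, 0.001], 'effort': [0.003, -53.18, -35.274, 0.071, 0.024, -0.0], 'eef_pos': [133.245, -533.333, 204.879], 'eef_rot': [-3.14, -0.0, 0.245], 'wrist_force': [0.109, 0.218, 0.535], 'moment': [0.018, 0.005, 0.029], 'finger_gap': 93.918}
scene [[0.8, 0.42, -0.42, 102.02], [-0.59, 0.57, -0.57, -530.1], [0.0, 0.71, 0.7, 754.5], [0.0, 0.0, 0.0, 1.0]] 508.67382932416615
manifold [([214.0, 172.0, 394.0, 328.0], 0.64), ([161.0, 175.0, 192.0, 211.0], 0.42)]
cover [([261.0, 192.0, 389.0, 298.0], 0.67)]
tape [([393.0, 268.0, 426.0, 300.0], 0.71), ([315.0, 285.0, 333.0, 302.0], 0.48)]
tin [([242.0, 294.0, 265.0, 322.0], 0.6)]
brush [([220.0, 155.0, 246.0, 178.0], 0.77), ([262.0, 190.0, 389.0, 299.0], 0.16)]
tweezers [([280.0, 334.0, 327.0, 368.0], 0.85)]
bottle [([163.0, 176.0, 192.0, 210.0], 0.73)]
side [[0.97, 0.18, -0.18, 298.76], [-0.25, 0.63, -0.73, -780.46], [-0.01, 0.75, 0.66, 789.03], [0.0, 0.0, 0.0, 1.0]] 455.4805829609692
manifold [([224.0, 184.0, 369.0, 302.0], 0.73), ([252.0, 203.0, 363.0, 276.0], 0.2)]
cover [([253.0, 205.0, 363.0, 273.0], 0.57)]
tape [([352.0, 278.0, 377.0, 305.0], 0.92)]
tin [([232.0, 262.0, 246.0, 283.0], 0.56)]
brush [([267.0, 155.0, 281.0, 185.0], 0.66)]
tweezers [([246.0, 295.0, 253.0, 302.0], 0.49)]
bottle [([220.0, 166.0, 236.0, 195.0], 0.83)]
wrist [[0.24, 0.93, 0.27, 211.46], [-0.97, 0.23, 0.07, -513.97], [0.0, -0.28, 0.96, 383.17], [0.0, 0.0, 0.0, 1.0]] 336.84148409731654
manifold []
cover []
tape []
tin []
brush []
tweezers []
bottle []
```

View pics/scene0.png

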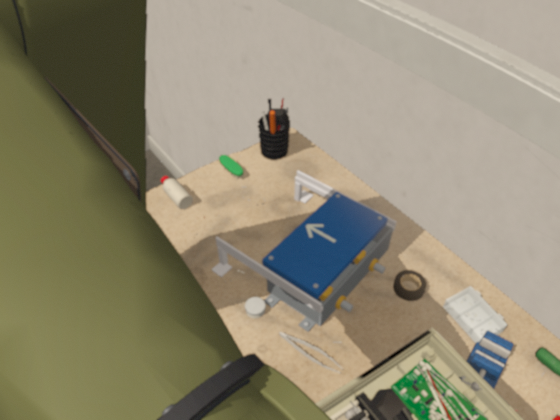

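View pics/side0.png

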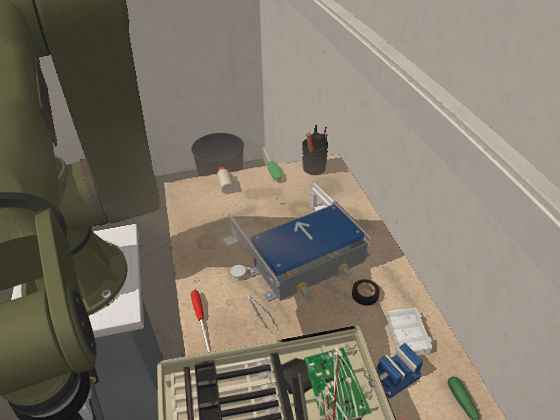

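The cover's blue top is clear in both views (scene about 262–390 × 192–299). The tape is at (410,285), the tin at (255,307) and the tweezers at (310,350). Next I'll measure the cover, runners and walls from depth.

```bash
cat >> h.py <<'E'
def cloud(name,d,c=None):
    c=c or manip.calibration(name)
    K=np.array([[c['fx'],0,c['cx']],[0,c['fy'],c['cy']],[0,0,1.]])
    v,u=np.mgrid[:d.shape[0],:d.shape[1]]
    s=cv2.undistortPoints(np.stack([u.ravel(),v.ravel()],1).astype(float)[:,None],K,np.array([c['k1'],0,0,0.]))[:,0]
    P=np.stack([s[:,0],-s[:,1],-np.ones(len(s))],1)*d.ravel()[:,None]
    T=np.array(c['world_from_camera']); return (P@T[:3,:3].T+T[:3,3]).reshape(*d.shape,3)
E
python3 - <<'E'
from h import *
for n in('scene','side'):
    p=cv2.imread(f'pics/{n}0.png'); d=np.load(f'pics/{n}0.npy'); W=cloud(n,d)
    z=W[...,2]
    bb=np.zeros(z.shape,bool); bb[180:315,210:400]=1
    b,g,r=[p[...,i].astype(int) for i in range(3)]
    m=bb&(z>76)&(z<90)&(d>0)
    blue=m&(b>r+30)
    print(n,'blue z',np.percentile(z[blue],[5,50,95]))
    q=W[m&(abs(z-np.median(z[blue]))<4)][:,:2].astype(np.float32)
    # largest component
    mm=(m&(abs(z-np.median(z[blue]))<4)&((b>r+15))).astype(np.uint8); k,l,st,_=cv2.connectedComponentsWithStats(mm); i=1+st[1:,4].argmax()
    q=W[l==i][:,:2].astype(np.float32)
    R=cv2.minAreaRect(q); print(R, np.round(cv2.boxPoints(R)).tolist())
    # bench z
    print('bench z',np.median(z[(abs(z)<10)]))
    for lo,hi in((70,77),(58,66)):
        print(lo,hi,(bb&(z>lo)&(z<hi)).sum())
    # bystanders
    for l in('tape','tin','brush','tweezers','bottle'):
        pass
    # top-down map
    sel=(d>0)&(z>-20)&(z<120); x=W[...,0][sel];y=W[...,1][sel]
    img=np.zeros((600,600,3),np.uint8)
    ix=(599-(x-250)).astype(int); iy=(300-(y+100)).astype(int)
    ok=(ix>=0)&(ix<600)&(iy>=0)&(iy<600)
    o=np.argsort(z[sel][ok]); img[ix[ok][o],iy[ok][o]]=p[sel][ok][o]
    cv2.imwrite(f'pics/top_{n}.png',img)
E
```

```text
scene blue z [80.00188743 82.4477597  84.54123809]
((539.2122802734375, -84.52861785888672), (229.34036254882812, 119.72757720947266), 14.695928573608398) [[413.0, -56.0], [443.0, -172.0], [665.0, -113.0], [635.0, 2.0]]
bench z 0.29677235844758343
70 77 826
58 66 938
side blue z [78.00080061 80.35418242 82.54685863]
((538.2305908203125, -85.93472290039062), (228.73822021484375, 122.25250244140625), 15.140108108520508) [[412.0, -57.0], [444.0, -175.0], [665.0, -115.0], [633.0, 3.0]]
bench z -1.463548702652247
70 77 617
58 66 677
```

Both cameras agree on the cover: centre about (538.7, −85), yaw 14.8°, top at 81.5, size 229×121. Before moving I'll check obstacle heights along the transit path.

```bash
python3 - <<'E'
from h import *
for n in('scene','side'):
    d=np.load(f'pics/{n}0.npy'); W=cloud(n,d).reshape(-1,3); W=W[d.ravel()>0]
    print(n)
    for x0 in range(850,50,-50):
        row=[]
        for y0 in range(150,-650,-50):
            s=W[(W[:,0]>=x0)&(W[:,0]<x0+50)&(W[:,1]>=y0-50)&(W[:,1]<y0)]
            row.append('%4d'%np.percentile(s[:,2],98) if len(s)>5 else '   .')
        print(x0,' '.join(row))
E
```

```text
scene
850    .    .    .    .    .    .    .    .    .    .    .    .    .    .    .    .
800    .    .    .    .    .    .    .    .    .    .    .    .    .    .    .    .
750  303  303  427  444  462  480  499  517  472  299  219  116   22    .    .    .
700  406  421  425  425  425  425  425  425  425  413   24    2   27   25    .    .
650    2    2    .   75   84   83    3   20   24   26   25   10   22   16    2    .
600   65   74   75   85   85   84   25   20    4   24   52   54    2    2   18    .
550    3    3    3   85   85   84   61    2    3   52   52   54   52   52    .    .
500    4    3    4   85   85   85   78    2    2   51   42   38   46    .    .    .
450    4    4    3   85   85   84   83    2    2   50   38   46   50    .    .    .
400    3    3    3   75   84   83   82    7    3   50   55   57    .    .    .    .
350    3    3   75   74   19   18   10    7    2   50   51    .    .    .    .    .
300    3    2    2    2    3    2    3    2    1   50    .    .    .    .    .    .
250    .    .    .    .    .  601    .    .    .    .    .    .    .    .    .    .
20
[... 898 characters left out ...]
 39   37   47    .    .    .
450    1    1    1   83   83   82   81    1    1   48   36   42   48    .    .    .
400    1    1    1   79   82   82   80    5    2   48   53   53   48    .    .    .
350    1    1   72   73   18   16    8    6    1   48   49   49   49    .    .    .
300    1    1    1    1    1    0    1    1    0   48   46   46   47    .    .    .
250    1    1    1    1    0  627   19    7    6   59   62   62    .    .    .    .
200    0    1    1  261  435  610  637    1   43   48   56   57    .    .    .    .
150    .    .    .  237  399  570  644  596  594  584  568  550  531  519  504    .
100    0    9  291  285  375  582  654  639  619  600  583  562  541  512  505    .
```

View pics/top_scene.png

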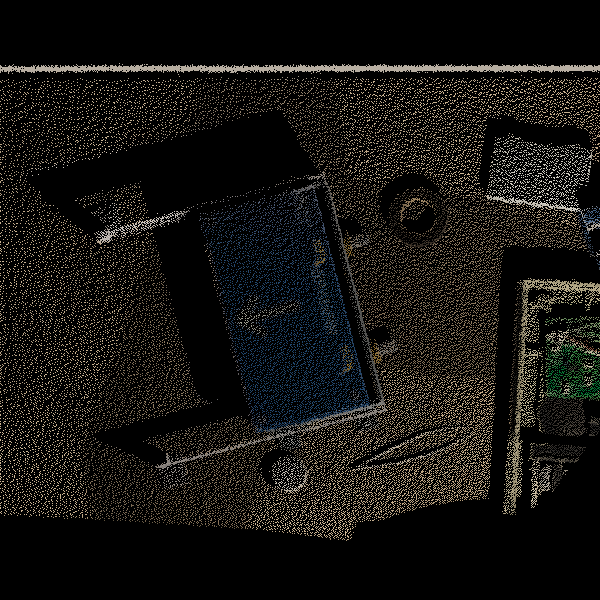

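```bash
python3 -m inch '{"grip":[-1,-1,-1,-1,-1,-1,-1,-1,-1,-1],"travel":[[4.3,3.5,0],[8.6,7,0],[13,10.5,0],[17.3,14,0],[21.6,17.5,0],[25.9,20.9,0],[30.2,24.4,0],[34.6,27.9,0],[38.9,31.4,0],[43.2,34.9,0]],"turn":[[0,0,0.9],[0,0,0.9],[0,0,0.9],[0,0,0.9],[0,0,0.9],[0,0,0.9],[0,0,0.9],[0,0,0.9],[0,0,0.9],[0,0,0.9]]}' 20
```

```text
clock: 2.45
eef_pos: [566.6, -183.2, 205.5]
eef_rot: [3.141, -0.0, 0.261]
wrist_force: [0.6, -1.2, 0.2]
finger_gap: 0.9
```

```bash
python3 -m inch '{"grip":[-1,-1,-1,-1],"travel":[[0,0,-5],[0,0,-10],[0,0,-13.5],[0,0,-13.5]],"turn":[[0,0,0],[0,0,0],[0,0,0],[0,0,0]]}'; python3 - <<'E'
from h import *
shot('wrist','wrist1');shot('side','side1')
cv2.imwrite('pics/c1.png',np.hstack([cv2.imread('pics/wrist1.png'),cv2.imread('pics/side1.png')])[:,:,:][::1])
im=cv2.imread('pics/c1.png');cv2.imwrite('pics/c1.png',cv2.resize(im,(800,300)))
print(manip.read_state()['eef_pos'])
E
```

```text
clock: 2.95
eef_pos: [565.4, -182.7, 68.4]
eef_rot: [-3.139, 0.004, 0.261]
wrist_force: [0.1, 0.3, 0.2]
finger_gap: 0.6
[ 567.19382344 -183.47070401   71.93761256]
```

View pics/c1.png

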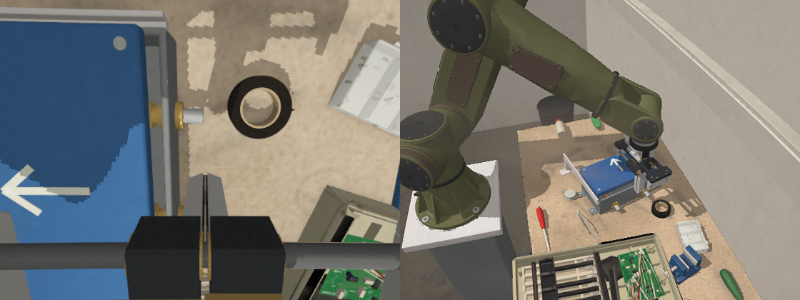

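```bash
python3 -m inch '{"grip":[-1,-1,-1,-1,-1,-1,-1,-1,-1,-1],"travel":[[-0.25,0.97,0],[-0.5,1.93,0],[-0.75,2.9,0],[-1,3.87,0],[-1.25,4.83,0],[-1.5,5.8,0],[-1.8,6.77,0],[-2.05,7.74,0],[-2.3,8.7,0],[-2.55,9.67,0]],"turn":[[0,0,0],[0,0,0],[0,0,0],[0,0,0],[0,0,0],[0,0,0],[0,0,0],[0,0,0],[0,0,0],[0,0,0]]}'
```

```text
clock: 4.3
eef_pos: [541.6, -86.1, 71.9]
eef_rot: [3.141, -0.001, 0.261]
wrist_force: [2.2, -2.2, 2.0]
finger_gap: 0.3
```

```bash
python3 - <<'E'
from h import *
shot('wrist','wrist2')
E
```

```text
(no output)
```

View pics/wrist2.png

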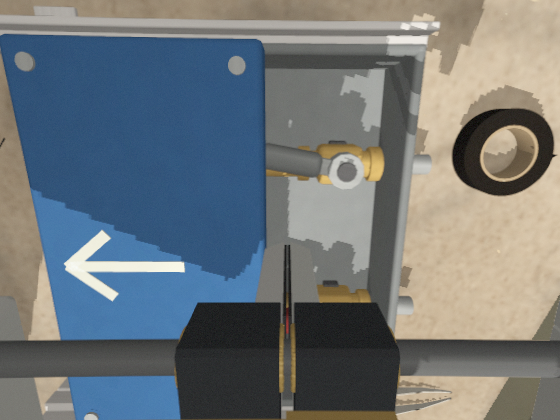

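The cover is sliding well. The far valve, hub at (345,170), is grey, so the red one is near. I'll keep pushing.

```bash
python3 -m inch '{"grip":[-1,-1,-1,-1],"travel":[[-0.2,0.8,0],[-0.4,1.6,0],[-0.65,2.4,0],[-0.8,3.1,0]],"turn":[[0,0,0],[0,0,0],[0,0,0],[0,0,0]]}'; python3 -m inch '{"grip":[-1,-1],"travel":[[-0.1,0.4,0],[-0.2,0.8,0]],"turn":[[0,0,0],[0,0,0]]}';
```

```text
clock: 4.85
eef_pos: [533.0, -54.0, 71.7]
eef_rot: [3.14, -0.001, 0.261]
wrist_force: [7.7, -36.4, -2.1]
finger_gap: 0.4
clock: 5.1
eef_pos: [532.9, -53.0, 72.4]
eef_rot: [3.126, -0.003, 0.262]
wrist_force: [14.9, -76.7, -9.4]
finger_gap: 0.7
```

```bash
python3 - <<'E'
from h import *
shot('wrist','wrist3');s=manip.read_state();print(s['wrist_force'],s['eef_pos'])
E
```

```text
[ 12.84888548 -61.14075383  -9.66291114] [532.86713743 -53.14907819  72.50605642]
```

View pics/wrist3.png

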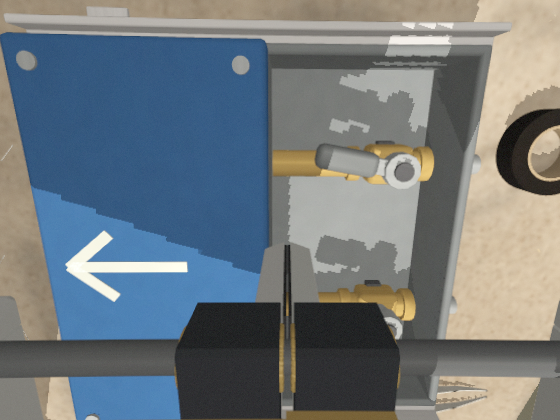

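The cover is against its stop, with force at about 75 N. I'll back off, rise and look inside.

```bash
python3 -m inch '{"grip":[-1,-1,-1,-1,-1,-1,-1],"travel":[[0.4,-1.5,0],[0.8,-3,0.5],[0.8,-3,5],[-2,-4,10],[-6,-5,15],[-9,-6,20],[-9,-6,20]],"turn":[[0,0,0],[0,0,0],[0,0,0],[0,0,0],[0,0,0],[0,0,0],[0,0,0]]}'; python3 - <<'E'
from h import *
import json
c=manip.calibration('wrist'); shot('wrist','wrist4')
json.dump({k:(v if np.isscalar(v) else np.array(v).tolist()) for k,v in c.items()},open('w4.json','w'))
for l in('valve_red_tip','valve_red_pivot','valve_grey_tip','cover','tin','tape'): print(l,[(np.round(b['bbox']).tolist(),round(b['p'],2)) for b in manip.look_for('wrist',l)[:2]])
shot('scene','scene4')
E
```

```text
clock: 6.02
eef_pos: [442.6, -113.5, 276.7]
eef_rot: [3.123, -0.009, 0.261]
wrist_force: [0.5, 0.8, -0.4]
finger_gap: 0.3
valve_red_tip [([268.0, 136.0, 320.0, 163.0], 0.77)]
valve_red_pivot [([248.0, 136.0, 332.0, 161.0], 0.61)]
valve_grey_tip [([266.0, 35.0, 323.0, 62.0], 0.74), ([263.0, 139.0, 320.0, 158.0], 0.17)]
cover [([115.0, 0.0, 245.0, 198.0], 0.79), ([301.0, 214.0, 380.0, 232.0], 0.46)]
tin [([240.0, 206.0, 265.0, 234.0], 0.61), ([0.0, 121.0, 30.0, 158.0], 0.36)]
tape [([379.0, 24.0, 436.0, 77.0], 0.6), ([266.0, 138.0, 322.0, 161.0], 0.51)]
```

View pics/wrist4.png

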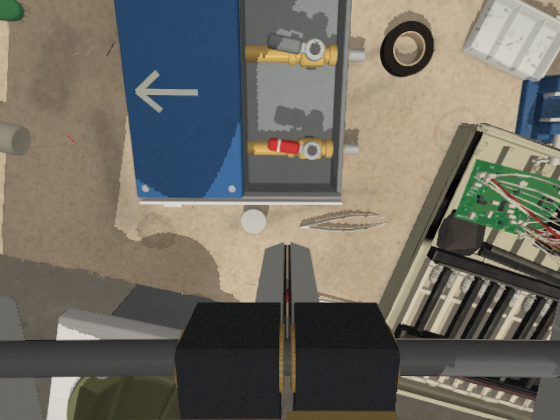

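View pics/scene4.png

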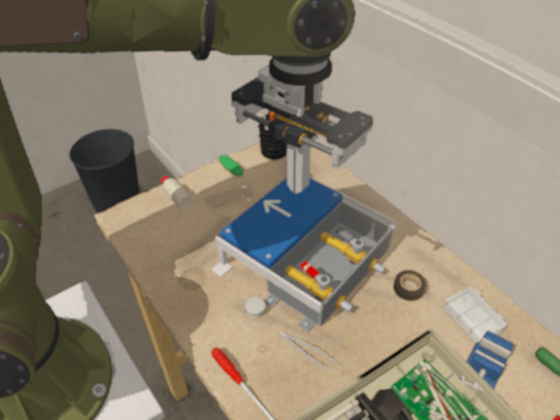

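The open box shows the near red handle with tip (268,146), band about (280,146) and hub (313,150). The far grey hub is at (315,47). Now I'll convert these to world and box coordinates.

```bash
python3 - <<'E'
from h import *
import json
c=json.load(open('w4.json')); d=np.load('pics/wrist4.npy')
P={}
for n,u,v,z in(('redhub',313,150,54),('redtip',268,146,54),('greyhub',315,47,54),('greytip',269,41,54),('cov_nearR',243,198,82)):
    P[n]=world('wrist',u,v,z=z,c=c); print(n,P[n].round(1),'depth',world('wrist',u,v,depth=d[v,u],c=c).round(1))
e=P['greyhub']-P['redhub'];print('hub sep',np.hypot(*e[:2]),'yaw',np.degrees(np.arctan2(e[1],e[0])))
t=P['redtip']-P['redhub'];print('len',np.hypot(*t[:2]),'ang',np.degrees(np.arctan2(t[1],t[0])))
W=cloud('wrist',d,c); p=cv2.imread('pics/wrist4.png').astype(int);z=W[...,2]
m=np.zeros(z.shape,bool); m[:205,100:250]=1
m&=(p[...,0]>p[...,2]+30)&(abs(z-82)<8)
R=cv2.minAreaRect(W[m][:,:2].astype(np.float32));print('blue z',np.median(z[m]),R)
r=(p[...,2]>p[...,0]+70)&(p[...,2]>p[...,1]+70); r[:130]=0;r[170:]=0;r[:,:240]=0;r[:,340:]=0
R=cv2.minAreaRect(W[r][:,:2].astype(np.float32));print('red',r.sum(),np.percentile(z[r],[10,50,90]),R)
# wall tops
yaw=np.radians(14.8);ax=np.array([np.cos(yaw),np.sin(yaw)]);ay=np.array([-ax[1],ax[0]])
# box frame with origin guess at pivot: pivot=(−62,−25)
O=P['redhub'][:2]+62*ax+25*ay; print('box origin from red hub',O,'from grey',P['greyhub'][:2]-48*ax+25*ay)
L=np.stack([(W[...,:2]-O)@ax,(W[...,:2]-O)@ay],-1)
mm=(abs(z-62)<5)&(L[...,0]>-100)&(L[...,0]<60)&(L[...,1]<-40)&(L[...,1]>-80); print('right wall y (exp -61..-55)',np.percentile(L[mm][:,1],[5,50,95]),mm.sum())
mm=(abs(z-62)<5)&(abs(L[...,1])<50)&(L[...,0]<-95); print('near wall',np.percentile(L[mm][:,0],[5,50,95]),mm.sum())
mm=(abs(z-74)<4)&(L[...,1]<60)&(L[...,1]>-60)&(L[...,0]<-100); print('near runner x (-123..-112)',np.percentile(L[mm][:,0],[5,50,95]),mm.sum())
E
```

```text
redhub [ 490.4 -137.    54. ] depth [ 490.3 -137.1   53.2]
redtip [481.3 -84.7  54. ] depth [481.  -84.6  50.3]
greyhub [ 597.  -108.3   54. ] depth [ 597.3 -108.4   52.4]
greytip [589.6 -58.7  54. ] depth [590.  -58.5  51.8]
cov_nearR [420.1 -71.8  82. ] depth [414.5 -70.8  60.7]
hub sep 110.41871395342616 yaw 15.094352909241804
len 53.150446272776676 ang 99.85248689668073
blue z 80.35090683883425 ((500.7403564453125, 11.085380554199219), (200.3479461669922, 119.0895767211914), 14.313788414001465)
red 340 [50.51355782 52.09005333 53.31843924] ((494.9317932128906, -103.98218536376953), (36.59600067138672, 40.19643020629883), 79.00677490234375)
box origin from red hub [543.94562249 -97.03839305] from grey [544.20413053 -96.38336089]
right wall y (exp -61..-55) [-59.80397649 -56.49798605 -53.51436227] 826
near wall [-120.1732676  -116.17058498 -111.26828244] 760
near runner x (-123..-112) [-123.05015805 -121.49732919 -119.47681661] 363
```

Everything agrees: hub separation 110.4, handle length 53.2, walls in place. The box origin is about (544.1, −96.7), yaw 15°, and the red handle is about 0.09 rad along. Next I'll work out the fingertip arc.

```bash
python3 - <<'E'
from h import *
s=manip.read_state(); e=np.array(s['eef_pos']); print(e.round(1),np.round(s['eef_rot'],3),s['clock'])
a=np.radians(15);ax=np.array([np.cos(a),np.sin(a)]);ay=np.array([-ax[1],ax[0]])
pv=np.array([490.4,-137.0])
def tcp(th,rho=36,gap=0):
    u=np.array([np.sin(th),np.cos(th)]);n=np.array([np.cos(th),-np.sin(th)])
    q=rho*u-(7.5+8*abs(n[0])+12.5*abs(n[1])+gap)*n
    return pv+q[0]*ax+q[1]*ay
E=tcp(0,36,12); print('entry',E.round(1),'delta cm',((E-e[:2])/10).round(2),'dz',(37-e[2])/10)
for deg in range(0,100,10):
    p=tcp(np.radians(deg)); print(deg,p.round(1),'from entry cm',((p-E)/10).round(2))
E
```

```text
[ 442.9 -112.9  271.5] [ 3.127e+00 -1.000e-03  2.620e-01] 6.425
entry [ 454.5 -109.3] delta cm [1.16 0.35] dz -23.45375393728534
0 [ 466.1 -106.2] from entry cm [1.16 0.31]
10 [ 469.8 -102.7] from entry cm [1.53 0.67]
20 [474.3 -99.5] from entry cm [1.98 0.99]
30 [479.7 -96.9] from entry cm [2.52 1.25]
40 [486.  -95.2] from entry cm [3.15 1.41]
50 [492.8 -94.8] from entry cm [3.83 1.46]
60 [500.1 -95.8] from entry cm [4.55 1.36]
70 [507.3 -98.3] from entry cm [5.28 1.1 ]
80 [ 514.1 -102.6] from entry cm [5.95 0.68]
90 [ 520.  -108.4] from entry cm [6.55 0.1 ]
```

```bash
python3 -m inch '{"grip":[-1,-1,-1,-1,-1,-1],"travel":[[1.2,0.4,-5],[1.2,0.4,-10],[1.2,0.4,-14.5],[1.2,0.4,-17.5],[1.2,0.4,-17.5],[1.2,0.4,-17.5]],"turn":[[0,0,0],[0,0,0],[0,0,0],[0,0,0],[0,0,0],[0,0,0]]}'; python3 - <<'E'
from h import *
s=manip.read_state();print(np.round(s['eef_pos'],1),np.round(s['eef_rot'],3))
shot('side','side5');shot('wrist','wrist5')
im=np.hstack([cv2.imread('pics/side5.png')[120:330,160:440],cv2.imread('pics/wrist5.png')[200:410,140:420]]);cv2.imwrite('pics/c5.png',cv2.resize(im,(800,300)))
E
```

```text
clock: 7.18
eef_pos: [455.5, -109.0, 97.6]
eef_rot: [3.127, -0.002, 0.262]
wrist_force: [0.9, 0.1, -0.5]
finger_gap: 0.6
[ 455.5 -109.    97.6] [ 3.127e+00 -2.000e-03  2.620e-01]
```

View pics/c5.png

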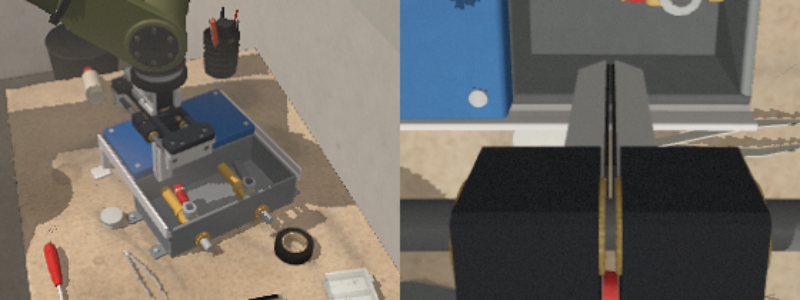

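The fingertip is over the gap between the near wall and the red handle, as planned. Descending to 37 mm.

```bash
python3 -m inch '{"grip":[-1,-1,-1,-1,-1],"travel":[[-0.1,0,-2],[-0.1,0,-4],[-0.1,0,-6],[-0.1,0,-6],[-0.1,0,-6]],"turn":[[0,0,0],[0,0,0],[0,0,0],[0,0,0],[0,0,0]]}'
```

```text
clock: 7.9
eef_pos: [455.3, -109.2, 39.1]
eef_rot: [3.125, -0.004, 0.262]
wrist_force: [-0.2, -0.5, -0.3]
finger_gap: 0.6
```

```bash
python3 -m inch '{"grip":[-1,-1,-1,-1,-1,-1,-1,-1],"travel":[[0.5,0.15,-0.2],[1.1,0.3,-0.2],[1.45,0.66,-0.2],[1.9,0.98,-0.2],[2.45,1.24,-0.2],[3.07,1.4,-0.2],[3.75,1.45,-0.2],[3.75,1.45,-0.2]],"turn":[[0,0,0],[0,0,0],[0,0,0],[0,0,0],[0,0,0],[0,0,0],[0,0,0],[0,0,0]]}';python3 - <<'E'
from h import *
s=manip.read_state();print(np.round(s['eef_pos'],1),np.round(s['eef_rot'],3))
shot('side','side6');shot('wrist','wrist6')
im=np.hstack([cv2.imread('pics/side6.png')[120:330,160:440],cv2.imread('pics/wrist6.png')[100:310,140:420]]);cv2.imwrite('pics/c6.png',cv2.resize(im,(800,300)))
E
```

```text
clock: 8.9
eef_pos: [492.4, -94.3, 36.6]
eef_rot: [3.126, -0.002, 0.262]
wrist_force: [-3.7, 1.5, -1.6]
finger_gap: 0.5
[492.4 -94.3  36.6] [ 3.126e+00 -2.000e-03  2.620e-01]
```

View pics/c6.png

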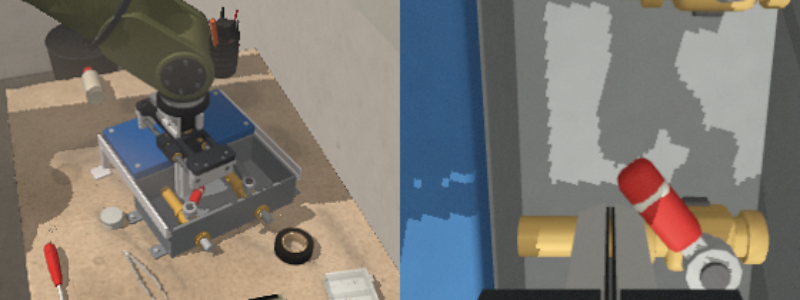

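The handle follows the fingertip and is now at about 40°. Continuing round to the stop.

```bash
python3 -m inch '{"grip":[-1,-1,-1,-1,-1,-1,-1],"travel":[[0.4,0,0],[0.77,-0.15,0],[1.49,-0.4,0],[2.17,-0.83,0],[2.76,-1.41,0],[2.85,-1.7,0],[2.85,-1.7,0]],"turn":[[0,0,0],[0,0,0],[0,0,0],[0,0,0],[0,0,0],[0,0,0],[0,0,0]]}';python3 - <<'E'
from h import *
s=manip.read_state();print(np.round(s['eef_pos'],1),np.round(s['wrist_force'],1))
shot('wrist','wrist7')
E
```

```text
clock: 9.88
eef_pos: [519.7, -108.4, 36.5]
eef_rot: [3.132, -0.001, 0.262]
wrist_force: [-10.1, 25.4, 8.1]
finger_gap: 0.3
[ 519.7 -108.4   36.5] [-10.1  25.4   8.1]
```

View pics/wrist7.png

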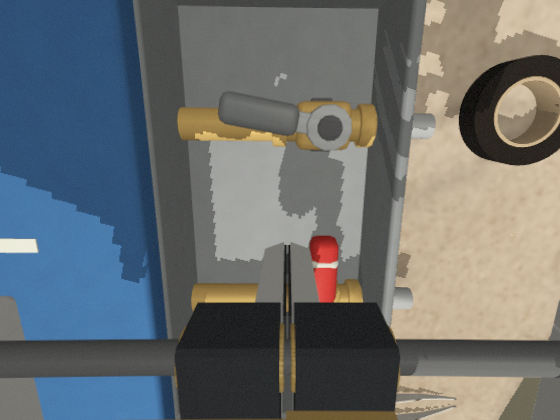

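```bash
python3 -m inch '{"grip":[-1,-1,-1],"travel":[[0.1,-0.3,0],[0.15,-0.6,0],[0.15,-0.6,0]],"turn":[[0,0,0],[0,0,0],[0,0,0]]}'
```

```text
clock: 10.3
eef_pos: [519.7, -108.7, 36.4]
eef_rot: [-3.141, 0.002, 0.262]
wrist_force: [-13.6, 46.1, 16.9]
finger_gap: 0.4
```

The handle is hard against its end stop: 46 N and no motion. I'll back off sideways, lift straight up and check.

```bash
python3 -m inch '{"grip":[-1,-1,-1,-1,-1,-1,-1,-1,-1],"travel":[[-0.2,0.7,0],[-0.4,1.5,0],[-0.4,1.5,0.5],[-0.4,1.5,4],[-0.4,1.5,9],[-2.5,1.5,14],[-6,1,19],[-8,0,23],[-8,0,23]],"turn":[[0,0,0],[0,0,0],[0,0,0],[0,0,0],[0,0,0],[0,0,0],[0,0,0],[0,0,0],[0,0,0]]}'; python3 - <<'E'
from h import *
import json
s=manip.read_state();print(np.round(s['eef_pos'],1),np.round(s['wrist_force'],1),np.round(s['qd'],3))
c=manip.calibration('wrist');_,d=shot('wrist','wrist8')
json.dump({k:(v if np.isscalar(v) else np.array(v).tolist()) for k,v in c.items()},open('w8.json','w'))
for n in('scene','side'):
    shot(n,n+'8')
    for l in('tape','tin','brush','tweezers','bottle','cover'): print(n,l,[(np.round(b['bbox']).tolist(),round(b['p'],2)) for b in manip.look_for(n,l)[:1]])
E
```

```text
clock: 11.42
eef_pos: [440.0, -109.9, 269.9]
eef_rot: [3.138, -0.004, 0.261]
wrist_force: [-0.0, 0.3, -1.1]
finger_gap: 0.4
[ 440.  -109.9  269.9] [-0.   0.3 -1.1] [ 0.02   0.072  0.046  0.005 -0.048  0.016]
scene tape [([392.0, 268.0, 428.0, 302.0], 0.66)]
scene tin [([245.0, 298.0, 267.0, 319.0], 0.83)]
scene brush [([218.0, 154.0, 242.0, 179.0], 0.86)]
scene tweezers [([277.0, 330.0, 345.0, 368.0], 0.57)]
scene bottle [([162.0, 176.0, 194.0, 210.0], 0.63)]
scene cover [([219.0, 179.0, 341.0, 268.0], 0.7)]
side tape [([354.0, 276.0, 379.0, 308.0], 0.76)]
side tin [([230.0, 262.0, 247.0, 283.0], 0.54)]
side brush [([271.0, 161.0, 284.0, 184.0], 0.5)]
side tweezers [([246.0, 296.0, 270.0, 318.0], 0.58)]
side bottle [([218.0, 166.0, 233.0, 194.0], 0.53)]
side cover [([231.0, 182.0, 338.0, 244.0], 0.68)]
```

View pics/wrist8.png

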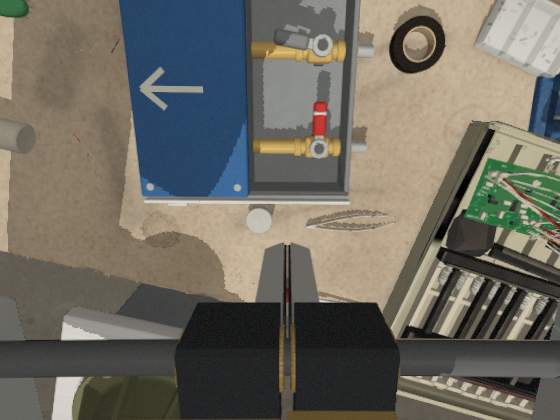

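View pics/scene8.png

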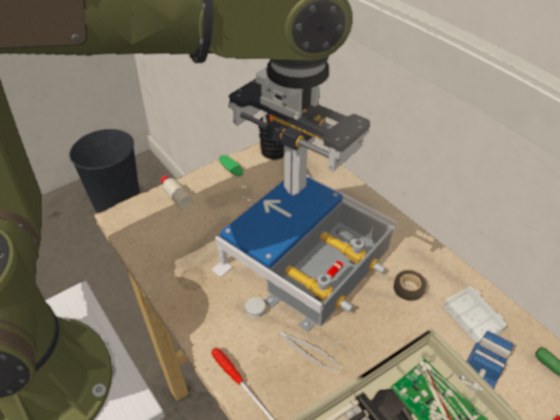

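```bash
python3 - <<'E'
from h import *
import json
c=json.load(open('w8.json')); d=np.load('pics/wrist8.npy');W=cloud('wrist',d,c); p=cv2.imread('pics/wrist8.png').astype(int)
h=world('wrist',319,149,z=54,c=c);t=world('wrist',321,102,z=54,c=c);v=(t-h)[:2];print('hub',h.round(1),'tip',t.round(1),'len',np.hypot(*v),'turn rad',np.pi/2-(np.arctan2(v[1],v[0])-np.radians(15)))
r=(p[...,2]>p[...,0]+70)&(p[...,2]>p[...,1]+70); r[:95]=0;r[160:]=0;r[:,:290]=0;r[:,350:]=0
q=W[r]; q=q[(q[:,2]>45)&(q[:,2]<60)]
vx,vy,_,_=cv2.fitLine(q[:,:2].astype(np.float32),cv2.DIST_HUBER,0,.01,.01).ravel(); print('line yaw',np.degrees(np.arctan2(vy,vx))%180,'z',np.median(q[:,2]))
g=world('wrist',278,36,z=54,c=c);print('greytip',g.round(1))
O=np.array([544.1,-96.7]);a=np.radians(15);ay=np.array([-np.sin(a),np.cos(a)])
z=W[...,2];m=(p[...,0]>p[...,2]+30)&(abs(z-81)<6);m[:,:100]=0;m[:,270:]=0;m[205:]=0
L=(W[m][:,:2]-O)@ay;print('cover y edges',np.percentile(L,[1,99]),'(open: 55..175) z',np.percentile(z[m],[5,50,95]))
for l in range(1): pass
s=manip.read_state();print(s['clock'],np.abs(s['qd']).max())
E
```

```text
hub [ 489.3 -136.1   54. ] tip [ 539.4 -123.6   54. ] len 51.63476839524206 turn rad 1.5873378903744342
line yaw 14.003739 z 52.06369122394858
greytip [590.9 -60.8  54. ]
cover y edges [ 56.64614404 172.75330091] (open: 55..175) z [78.96996214 80.34826589 81.64007862]
12.175 0.0018735204084865157
```

All checks pass and the arm is clear and at rest, so I'm handing in.

```bash
python3 -c "
from cell import manip
print(manip.sign_off())"
```

```text
the job is handed in; nothing more can be done
None
```

I slid the cover to its stop and then pushed the red (near) handle clockwise to its end stop with the closed fingertips. I backed the arm clear and handed the job in at about 12 s. The hand-in gave no verdict.

My last checks, all from the camera images except the arm readings:

- **Cover:** its right-hand edge is about 56 mm to the left of the box centre, which matches fully open (55 mm). Its top is at 80–81 mm, so it is seated.
- **Red handle:** it is turned about 1.57 rad (1.55–1.59 by two fits), squarely across the pipe. The top reads 52 mm, so it is not lifted.
- **Grey handle:** its tip is within about 3 mm of where I measured it just after opening the cover. It could not be seen before that.
- **Loose things:** the tape, tin, brush, tweezers and bottle show no visible movement in the before and after pictures. The detected boxes shift by a few pixels; the tweezers' box also grew, but they look unmoved. I did not measure these positions in millimetres.
- **Arm:** it was at rest and touching nothing. The highest wrist force I read was about 78 N, at the cover's stop, under the 120 N limit.

No check failed or disagreed.

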